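# Clip the lid onto a battery case

### The job

Put the loose grey lid on the dark battery case with the green pack in it and fold all four orange clips on the lid down until each one snaps home under the case's rim. The clips are thin plastic: feel each one home gently, never pushing it with more than 20 N, and leave the other things on the bench where they are.

Things in the scene. Friction and masses are not known exactly. Their poses are not given: they have to be found in the camera images.
- lid_grip (a point): Grey lid, loose, about 0.24 kg, right way up on the bench. Point: centre of the grip rib on top (14 mm thick along x, 56 mm long along y, stands 19 mm above the plate), 10 mm above the plate's top, 24 mm above the lid's underside. Plate 102 (x) x 112 (y) x 6 mm; a rounded rib under it, 8 mm deep, enters the case's mouth with 1.1 mm play all round. Fits either way round (half a turn).
- case_mouth (a point): Dark case, 0.9 kg, with a green battery pack, in a low nest (18 mm) screwed to the bench, 7 mm slack in all along x and along y: pushed with over 3 N it slides until its foot meets a stop. Point: centre of the mouth at the walls' top, 56 mm above the bench. Mouth 80 (x) x 90 (y) mm; rim collar 102 x 112 mm. A gasket stands 2 mm proud: lid on it has lid_grip 18 mm above this point.
- clip_front (a joint): Slick orange clip, 40 mm wide, hinged on the lid's -x edge (lid's own axes); hinge line 53.5 mm out from lid_grip and 13 mm below it; reach 28 mm. rad: 0 = down, home (stop; outer face 6 mm farther out than the hinge), 1.57 = straight out; starts 1.55 to 1.95, stays put. From 0.25 it rides on a sprung catch under the collar: 7 to 13 N at its lower edge, snaps in below 0.08, then stays.
- clip_back (a joint): Slick orange clip, 40 mm wide, hinged on the lid's +x edge (lid's own axes); hinge line 53.5 mm out from lid_grip and 13 mm below it; reach 28 mm. rad: 0 = down, home (stop; outer face 6 mm farther out than the hinge), 1.57 = straight out; starts 1.55 to 1.95, stays put. From 0.25 it rides on a sprung catch under the collar: 7 to 13 N at its lower edge, snaps in below 0.08, then stays.
- clip_left (a joint): Slick orange clip, 40 mm wide, hinged on the lid's +y edge (lid's own axes); hinge line 58.5 mm out from lid_grip and 13 mm below it; reach 28 mm. rad: 0 = down, home (stop; outer face 6 mm farther out than the hinge), 1.57 = straight out; starts 1.55 to 1.95, stays put. From 0.25 it rides on a sprung catch under the collar: 7 to 13 N at its lower edge, snaps in below 0.08, then stays.
- clip_right (a joint): Slick orange clip, 40 mm wide, hinged on the lid's -y edge (lid's own axes); hinge line 58.5 mm out from lid_grip and 13 mm below it; reach 28 mm. rad: 0 = down, home (stop; outer face 6 mm farther out than the hinge), 1.57 = straight out; starts 1.55 to 1.95, stays put. From 0.25 it rides on a sprung catch under the collar: 7 to 13 N at its lower edge, snaps in below 0.08, then stays.
- tester: Orange tester with a red cap, 30 x 30 x 113 mm, standing; origin under it. Leave it.
- cell_1: Loose teal battery cell lying on the bench, 67 mm long, 19 mm thick; origin under it. Leave it.
- solder_reel: Small reel of solder with an orange flange, 51 mm wide, 31 mm high; origin under it. Leave it.
- cutters: Side cutters with red handles, 57 x 116 x 12 mm, lying; origin under them. Leave them.
There are look-alikes about, which are no part of the job. Leave any brown look-alike of the part that bears lid_grip alone.

How it is judged:
By the outcome, as a careful person would: the job done as asked, in the order asked, and still so for the second after the job is handed in, with the robot touching nothing.
It also fails if it takes over 67 s, if anything falls off the work surface, if the arm or the gripper's body presses on something with over 40 N, if the wrist force passes 120 N, or if a joint passes its speed limit or range.

### The arm

A 6-joint arm with a two-finger parallel gripper is mounted at the origin on a cart in front of the work surface, level with it; the furniture and walls round the work are solid. World frame = base frame: x ahead of the robot, y to its left, z up, the work surface at z = 0. Lengths are in m, angles in rad, forces in N, time in s.
With the tool pointing down it reaches from about 0.375 to 0.9 m from the base axis. Payload 3.1 kg.
Tool frame: the origin (TCP) lies on the centre line of the jaws, within the pads' length; the fingertips stand 19 mm ahead of it and the grasp point (between the pads) is the TCP; z points along the fingers, y is the line along which they close (so a half turn about z gives the same grasp; the last joint's range is limited). The gripper opens to 85 mm and grips with 20 to 120 N. Pads are 22 mm wide; open, the fingers measure 114 mm over their backs; the gripper's body (76 mm by 85 mm) begins 54 mm behind the grasp point. The pads swing forward as they close: fully open they stand 13 mm farther back than shut.
Start: joints at [-1.427, 0.527, 1.433, -0, 1.181, -0.178], TCP at [0.198, -0.593, 0.25] pointing down, gripper open.
Joint ranges: [-3.08, 3.08], [-0.75, 2.2], [0.22, 2.44], [-1.43, 4.57], [0, 2.65], [-2.85, 2.85]. Speed limits (rad/s): [2.79, 2.79, 3.14, 3.14, 3.14, 3.14].

### API

Orientations are given as a unit quaternion [x, y, z, w].
In Python, from station import manip gives the robot as it stands.
- The arm moves only by the tool servo_tool, never from a script. Its argument "rows" is a list that holds one entry, the list of rows, each a list of 7 numbers: the turn, a rotation vector about the tool's x, y, z in degrees, then the shift along the tool's x, y, z in m, then the gripper command: -1 is shut, 1 is fully open, values between are in proportion. In form: [[[wx, wy, wz, tx, ty, tz, jaw], ...]]. A call has 1 to 8 rows; each row shifts and turns the commanded pose from where the row before left it, along the tool's axes as they then stand; what a row does not reach is not made up. A row lasts 1/12 s, in which the tool goes at most 41.7 mm and 7.16 degrees, less where a joint would pass 70% of its speed; a pose out of reach is approached as far as the arm can. A call is refused whole if a number of a shift passes 0.0417 or a number of a turn 7.16, either way. A call with a gripper value outside its range is refused whole. The fingers move at their own pace and stop on an object; "squeeze" is the grip in N (left out, the last holds). Time passes only in rows, so rows that do not move let the fingers close. It gives the time, the measured TCP pose, the force, the opening and the grip force at its end, in the units of the state.
- manip.sense(): the state, without advancing time (a new reading comes with each control period).
- manip.snapshot(name): name is "side" or "top"; returns the picture (400x640x3 uint8, blue, green, red); there is no depth.
- manip.camera_info(name): a dict with "K" (3x3 intrinsics, pixels), "k1" (the pictures are not rectified: a ray, as slopes to the right and down, at radius r is drawn at 1 + k1 r^2 times it, then the intrinsics apply), "camera_from_world" (4x4, takes a point from world to camera coordinates). Camera axes: x right, y down, z forward; pixel columns grow to the right and rows downward; lengths in m; the calibration is good to about 2 mm. A picture is of the moment at which its call begins. camera_info takes no time and is no camera call.
- manip.sign_off(): hands the job in; it is judged then, once.
The state is a dict: "t": time; "q": joint angles; "qd": joint speeds; "tau": joint torques, N m; "tcp_pos": TCP position; "tool_rot": TCP orientation; "force": force on the tool from outside, world axes, zero at the start; "ft_torque": the same for the moment, N m; "finger_gap": opening from 0.0 (shut) to 1.0 (fully open); "gripper_force": force on a finger pad.
Only numpy, scipy, OpenCV 4.12 (cv2) and the standard library are available. Lean on these libraries where they do the work, as an engineer would, in place of code of your own. Each camera call takes 0.05 s, during which the arm holds its last target. There are 200 camera calls.

## Working session

There is one attempt and no reset: what is moved stays moved. The work goes in short steps, Python scripts to look and compute and a tool call to move; the robot and the scene stay as the last step left them, time stands still between calls to the robot, and variables do not carry over. Pictures are saved under pics/ and viewed, at most 10 in all, crops included, and the job is handed in when it is done.

Besides the shell and the picture viewer there is one more tool, called after "Call:" by a JSON object that holds its "method" and its "body", one argument or row to a line. servo_tool: Moves the arm, as the interface text tells. Its arguments: {"type":"object","properties":{"rows":{"type":"array","items":{"type":"array","items":{"type":"array","items":{"type":"number"}}}},"squeeze":{"type":"number"}},"required":["rows"]}

```bash
mkdir -p pics; cat > h.py <<'E'
import numpy as np, cv2
from station import manip
def cam(n):
    c=manip.camera_info(n); return np.array(c["K"]),c["k1"],np.array(c["camera_from_world"])
def pix2w(n,uv,z):
    K,k1,T=cam(n); d=np.array([k1,0,0,0,0.])
    p=cv2.undistortPoints(np.array([[uv]],float),K,d)[0,0]
    R,t=T[:3,:3],T[:3,3]; o=-R.T@t; r=R.T@np.array([p[0],p[1],1.])
    return o+r*(z-o[2])/r[2]
def w2pix(n,P):
    K,k1,T=cam(n)
    return cv2.projectPoints(np.atleast_2d(np.array(P,float)),cv2.Rodrigues(T[:3,:3])[0],T[:3,3],K,np.array([k1,0,0,0,0.]))[0][:,0]
def snap(n,name,crop=None,s=1):
    im=manip.snapshot(n)
    if crop: x0,y0,x1,y1=crop; im=im[y0:y1,x0:x1]
    if s!=1: im=cv2.resize(im,None,fx=s,fy=s,interpolation=cv2.INTER_CUBIC)
    cv2.imwrite(f"pics/{name}.png",im)
E
python3 - <<'E'
from h import *
a=manip.snapshot("top");b=manip.snapshot("side")
cv2.imwrite("pics/top0.png",a);cv2.imwrite("pics/side0.png",b)
for n in("top","side"):
    K,k,T=cam(n);print(n,K[0,0],k,-T[:3,:3].T@T[:3,3],T[2,:3])
print(manip.sense())
E
```

```text
top 428.984011090934 -0.0740840212121932 [ 0.39705112 -0.07962854  1.35886104] [ 0.17252565  0.00260672 -0.98500158]
side 377.0254184528142 -0.029747711111005364 [1.02651191 0.37639478 0.75564496] [-0.4593316  -0.46568881 -0.75640493]
{'t': 0.1, 'q': array([-1.42649722e+00,  5.28408366e-01,  1.43378124e+00, -8.31314258e-06,
        1.18139870e+00, -1.78489379e-01]), 'qd': array([-5.38213682e-04, -9.78098401e-04, -2.90021880e-03, -3.41274336e-04,
        7.28993469e-05,  7.13312569e-04]), 'tau': array([ 2.13318344e-04, -4.43303883e+01, -1.78587484e+01, -2.07066732e-04,
        3.89001027e-03, -1.07304680e-05]), 'tcp_pos': array([ 0.19820062, -0.59209678,  0.24940758]), 'tool_rot': array([ 9.87003450e-01,  1.60695968e-01,  1.32138431e-05, -9.97743980e-04]), 'force': array([0.16250886, 0.05857679, 0.05016321]), 'ft_torque': array([-0.01816101, -0.00562984,  0.02244879]), 'gripper_force': 0.0, 'finger_gap': 0.9970484289057123}
```

View pics/top0.png

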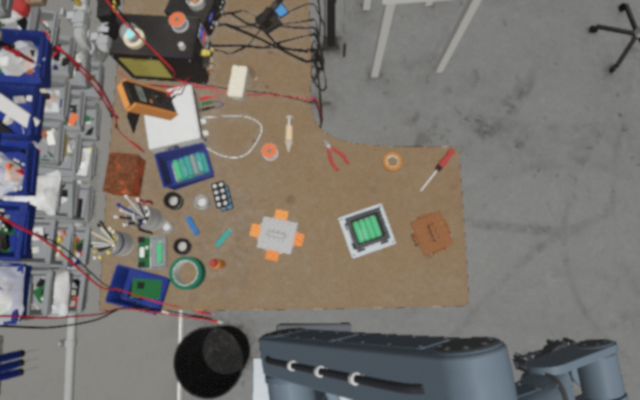

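View pics/side0.png

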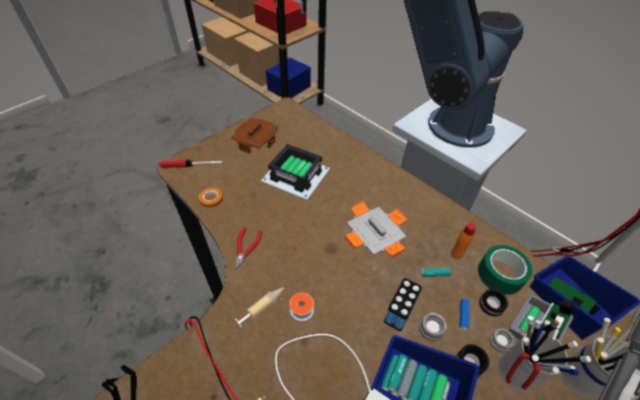

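Top view: grey lid with four orange clips at (277,235), dark case with green pack at (367,231), brown look-alike lid at (431,233). The grey one is the lid meant, since the brown one is the decoy. Next I'll check it in one enlarged crop.

```bash
python3 - <<'E'
from h import *
a=cv2.imread("pics/top0.png");cv2.imwrite("pics/c1.png",cv2.resize(a[195:270,240:400],None,fx=5,fy=5,interpolation=cv2.INTER_CUBIC))
b=cv2.imread("pics/side0.png");cv2.imwrite("pics/c2.png",cv2.resize(b[135:265,250:420],None,fx=4.5,fy=4.5,interpolation=cv2.INTER_CUBIC))
E
```

```text
(no output)
```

View pics/c1.png

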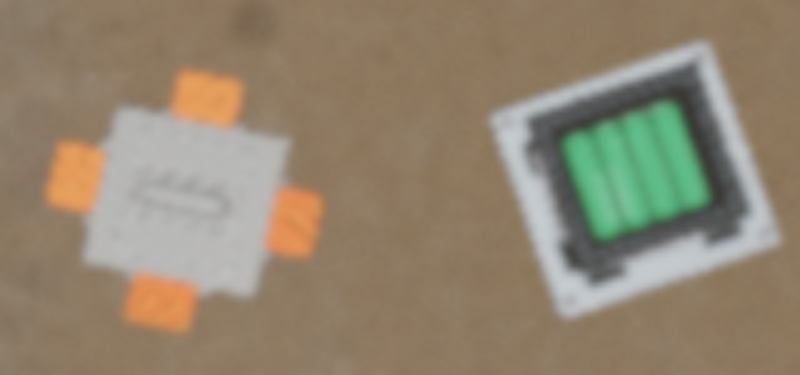

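View pics/c2.png

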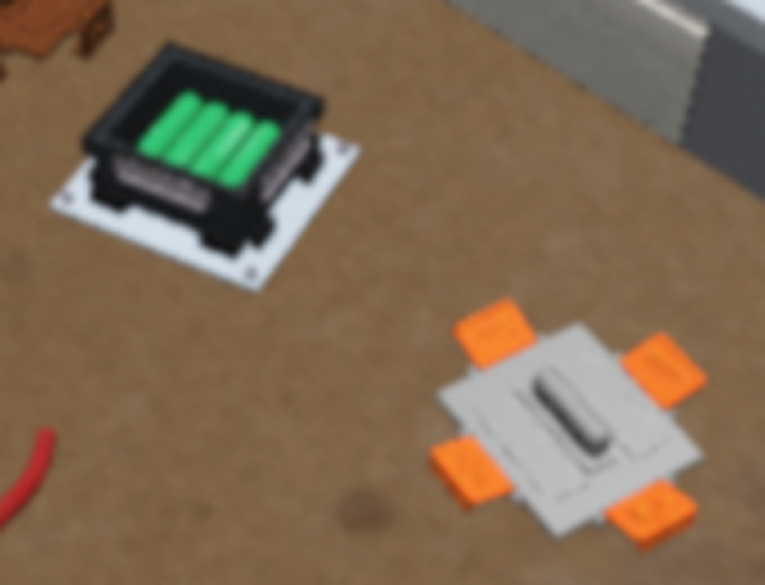

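c1/c2 confirm it: grey lid with corners at c1 (118,108), (291,137), (248,298), (84,264) and rib at (181,202); case collar at c1 (525,110), (697,62), (752,212), (577,265). Now I'll fit both poses.

```bash
cat >> h.py <<'E'
from scipy.optimize import least_squares
def fit(obs,hx,hy,z,x0):
    # obs: {cam: list of 4 px in order (+x+y),(+x-y),(-x-y),(-x+y)}
    L=np.array([[hx,hy],[hx,-hy],[-hx,-hy],[-hx,hy]])
    def P(p):
        c,s=np.cos(p[2]),np.sin(p[2]); return np.c_[L@np.array([[c,s],[-s,c]])+p[:2],np.full(4,z)]
    f=lambda p: np.concatenate([(w2pix(n,P(p))-np.array(o)).ravel() for n,o in obs.items()])
    r=least_squares(f,x0); return r.x,r.fun.reshape(-1,2).round(1).tolist()
E
python3 - <<'E'
from h import *
t=lambda l:[(240+x/5,195+y/5) for x,y in l]
s=lambda l:[(250+x/4.5,135+y/4.5) for x,y in l]
lt=t([(118,108),(291,137),(248,298),(84,264)])
ct=t([(525,110),(697,62),(752,212),(577,265)])
for l,z in((lt,.014),(ct,.056)): print([pix2w("top",p,z).round(4) for p in l])
ls=s([(558,535),(438,395),(580,323),(703,455)])
cs=s([(238,190),(85,145),(170,42),(322,102)])
for l,z in((ls,.014),(cs,.056)): print([pix2w("side",p,z).round(4) for p in l])
for o in({"top":lt},{"side":ls},{"top":lt,"side":ls}): print("lid",*fit(o,.051,.056,.014,[.5,.1,-.2]))
for o in({"top":ct},{"side":cs},{"top":ct,"side":cs}): print("case",*fit(o,.051,.056,.056,[.5,-.1,.2]))
E
```

```text
[array([0.5874, 0.1232, 0.014 ]), array([0.567 , 0.0134, 0.014 ]), array([0.4662, 0.041 , 0.014 ]), array([0.489 , 0.1439, 0.014 ])]
[array([ 0.5757, -0.133 ,  0.056 ]), array([ 0.6036, -0.2396,  0.056 ]), array([ 0.5105, -0.2697,  0.056 ]), array([ 0.4804, -0.1622,  0.056 ])]
[array([0.5876, 0.1294, 0.014 ]), array([0.5655, 0.0241, 0.014 ]), array([0.4682, 0.0448, 0.014 ]), array([0.4919, 0.1504, 0.014 ])]
[array([ 0.5657, -0.1375,  0.056 ]), array([ 0.6062, -0.2271,  0.056 ]), array([ 0.5083, -0.2626,  0.056 ]), array([ 0.4779, -0.1575,  0.056 ])]
lid [ 0.52739849  0.08040282 -0.21835418] [[-0.3, -0.6], [-0.4, 0.6], [1.3, 0.2], [-0.7, -0.2]]
lid [ 0.52803418  0.08687335 -0.21466421] [[-0.2, 0.9], [-0.9, -0.6], [-0.1, -0.8], [1.1, 0.1]]
lid [ 0.52744212  0.08426304 -0.21579113] [[-1.5, -0.6], [-1.6, 0.6], [0.2, 0.2], [-1.9, -0.2], [-0.9, 0.1], [-1.5, -1.3], [-0.7, -1.4], [0.4, -0.7]]
case [ 0.54263255 -0.20115201  0.28216981] [[0.0, -0.1], [0.3, -1.2], [-0.2, 0.4], [-0.2, 0.8]]
case [ 0.5391034  -0.19683929  0.31083982] [[1.2, 2.8], [-1.4, -1.6], [-0.6, -0.6], [0.7, -1.1]]
case [ 0.54050169 -0.19884639  0.29615038] [[-0.8, 0.9], [-0.7, -0.6], [-0.7, 0.8], [-0.6, 1.7], [-0.2, 2.8], [-2.3, -2.1], [-1.0, -0.8], [-0.0, -0.9]]
```

Call:
{"method": "servo_tool", "body": {
  "rows": [
    [[0, 0, 0, 0.0277, -0.0282, 0, 0], [0, 0, 0, 0.0277, -0.0282, 0, 0], [0, 0, 0, 0.0277, -0.0282, 0, 0], [0, 0, 0, 0.0277, -0.0282, 0, 0], [0, 0, 0, 0.0277, -0.0282, 0, 0], [0, 0, 0, 0.0277, -0.0282, 0, 0], [0, 0, 0, 0.0277, -0.0282, 0, 0], [0, 0, 0, 0.0277, -0.0282, 0, 0]]
  ]
}}

```text
t: 0.77
tcp_pos: [0.3371, -0.3065, 0.2501]
tool_rot: [0.987, 0.16, -0.0, -0.0]
force: [1.5, 0.4, -0.8]
finger_gap: 0.506
gripper_force: 0.0
```

Call:
{"method": "servo_tool", "body": {
  "rows": [
    [[0, 0, 0, 0.0277, -0.0282, 0, 0], [0, 0, 0, 0.0277, -0.0282, 0, 0], [0, 0, 0, 0.0277, -0.0282, 0, 0], [0, 0, 0, 0.0277, -0.0282, 0, 0], [0, 0, 0, 0.0277, -0.0282, 0, 0], [0, 0, 0, 0.0277, -0.0282, 0, 0], [0, 0, 0, 0.0277, -0.0282, 0, 0], [0, 0, 0, 0.0277, -0.0282, 0, 0]]
  ]
}}

```text
t: 1.43
tcp_pos: [0.4757, -0.0222, 0.2502]
tool_rot: [0.987, 0.161, -0.0, -0.0]
force: [0.8, -0.1, -0.4]
finger_gap: 0.5
gripper_force: 0.0
```

Call:
{"method": "servo_tool", "body": {
  "rows": [
    [[0, 0, 0, 0.0277, -0.0282, 0, 0], [0, 0, 0, 0.0277, -0.0282, 0, 0], [0, 0, 0, 0.0277, -0.0282, 0, 0], [0, 0, -6.57, 0, 0, 0.015, 0], [0, 0, -6.57, 0, 0, 0.015, 0], [0, 0, -6.57, 0, 0, 0.015, 0], [0, 0, -6.57, 0, 0, 0.015, 0], [0, 0, -6.57, 0, 0, 0.015, 0]]
  ]
}}

```text
t: 2.1
tcp_pos: [0.5271, 0.0827, 0.1743]
tool_rot: [0.9, 0.436, -0.0, -0.0]
force: [0.6, 0.3, -0.9]
finger_gap: 0.498
gripper_force: 0.0
```

Call:
{"method": "servo_tool", "body": {
  "rows": [
    [[0, 0, -6.57, 0, 0, 0.015, 0], [0, 0, -6.57, 0, 0, 0.015, 0], [0, 0, -6.57, 0, 0, 0.015, 0], [0, 0, -6.57, 0, 0, 0.015, 0], [0, 0, 0, 0, 0, 0, 0], [0, 0, 0, 0, 0, 0, 0]]
  ]
}}

```text
t: 2.6
tcp_pos: [0.5268, 0.0824, 0.1145]
tool_rot: [0.78, 0.626, -0.001, -0.001]
force: [-0.8, 0.1, -1.2]
finger_gap: 0.497
gripper_force: 0.0
```

```bash
python3 - <<'E'
from h import *
a=manip.snapshot("top");b=manip.snapshot("side")
A=cv2.resize(a[195:275,235:325],None,fx=5,fy=5,interpolation=cv2.INTER_CUBIC)
B=cv2.resize(b[180:260,340:420],None,fx=5,fy=5,interpolation=cv2.INTER_CUBIC)
m=np.zeros((400,850,3),np.uint8);m[:400,:450]=A;m[:400,450:]=B
cv2.imwrite("pics/c3.png",m[:, :800+50][:, :800])
s=manip.sense();p=s["tcp_pos"];print(p)
for n in("top","side"):print(n,w2pix(n,[p,p+[0,0,-.019]]))
E
```

```text
[0.52788936 0.08237076 0.11585353]
top [[272.19513575 231.78374461]
 [273.02840645 232.44401238]]
side [[380.99092421 200.86459428]
 [379.81654009 206.29893967]]
```

View pics/c3.png

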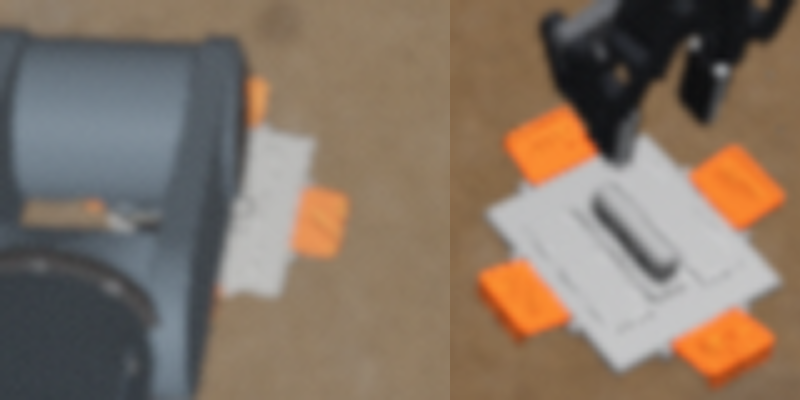

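The side crop shows the open fingers above the rib, which runs from (603,190) to (668,272). I'll work out the rib centre from this view.

```bash
python3 - <<'E'
from h import *
for x,y,z in((603,188,.033),(665,255,.033),(636,228,.03),(655,265,.018)):
    print(pix2w("side",(340+(x-450)/5,180+y/5),z).round(4))
print(pix2w("top",(240+181/5,195+202/5),.024))
E
```

```text
[0.5242 0.0616 0.033 ]
[0.5338 0.1086 0.033 ]
[0.5293 0.0875 0.03  ]
[0.5318 0.1036 0.018 ]
[0.52601505 0.08176708 0.024     ]
```

Call:
{"method": "servo_tool", "body": {
  "rows": [
    [[0, 0, 0, 0, 0, 0.02, 0], [0, 0, 0, 0, 0, 0.02, 0], [0, 0, 0, 0, 0, 0.02, 0], [0, 0, 0, 0, 0, 0.017, 0], [0, 0, 0, 0, 0, 0, 0], [0, 0, 0, 0, 0, 0, -0.5], [0, 0, 0, 0, 0, 0, -1], [0, 0, 0, 0, 0, 0, -1]]
  ],
  "squeeze": 40
}}

```text
t: 3.37
tcp_pos: [0.5283, 0.0824, 0.0399]
tool_rot: [0.779, 0.627, 0.001, 0.001]
force: [-1.2, 0.2, -0.1]
finger_gap: 0.152
gripper_force: 41.8
```

Call:
{"method": "servo_tool", "body": {
  "rows": [
    [[0, 0, 0, 0, 0, 0, -1], [0, 0, 0, 0, 0, 0, -1], [0, 0, 0, 0, 0, 0, -1]]
  ]
}}

```text
t: 3.62
tcp_pos: [0.5282, 0.0824, 0.0398]
tool_rot: [0.779, 0.627, 0.001, 0.001]
force: [-1.3, 0.4, 6.8]
finger_gap: 0.146
gripper_force: 42.7
```

Call:
{"method": "servo_tool", "body": {
  "rows": [
    [[0, 0, 0, 0, 0, -0.01, -1], [0, 0, 0, 0, 0, -0.02, -1], [0, 0, 0, 0, 0, -0.03, -1], [0, 0, -5.74, 0, 0, -0.03, -1], [0, 0, -5.74, 0, 0, -0.03, -1], [0, 0, -5.74, 0, 0, 0, -1], [0, 0, -5.74, 0, 0, 0, -1], [0, 0, -5.74, 0, 0, 0, -1]]
  ]
}}

```text
t: 4.28
tcp_pos: [0.5273, 0.0824, 0.1597]
tool_rot: [0.598, 0.802, 0.0, 0.001]
force: [-0.6, 0.6, -3.3]
finger_gap: 0.146
gripper_force: 41.5
```

Call:
{"method": "servo_tool", "body": {
  "rows": [
    [[0, 0, 0, -0.0342, -0.0083, 0, -1], [0, 0, 0, -0.0342, -0.0083, 0, -1], [0, 0, 0, -0.0342, -0.0083, 0, -1], [0, 0, 0, -0.0342, -0.0083, 0, -1], [0, 0, 0, -0.0342, -0.0083, 0, -1], [0, 0, 0, -0.0342, -0.0083, 0, -1], [0, 0, 0, -0.0342, -0.0083, 0, -1], [0, 0, 0, -0.0342, -0.0083, 0, -1]]
  ]
}}

```text
t: 4.95
tcp_pos: [0.5399, -0.2003, 0.1587]
tool_rot: [0.6, 0.8, 0.0, -0.0]
force: [-0.1, 0.3, -2.5]
finger_gap: 0.144
gripper_force: 41.5
```

Call:
{"method": "servo_tool", "body": {
  "rows": [
    [[0, 0, 0, 0, 0, 0, -1], [0, 0, 0, 0, 0, 0, -1]]
  ]
}}

```text
t: 5.12
tcp_pos: [0.5404, -0.201, 0.1586]
tool_rot: [0.601, 0.799, 0.0, 0.0]
force: [-0.2, 1.3, -2.7]
finger_gap: 0.15
gripper_force: 41.5
```

```bash
python3 - <<'E'
from h import *
a=manip.snapshot("top");b=manip.snapshot("side")
A=a[180:280,330:420];B=b[90:210,240:350]
cv2.imwrite("pics/side_h.png",b);cv2.imwrite("pics/top_h.png",a)
m=np.zeros((600,800,3),np.uint8);f=lambda i,s:cv2.resize(i,None,fx=s,fy=s,interpolation=cv2.INTER_CUBIC)
m[:600,:550]=f(B,5);m[:278,550:800]=f(A,250/90)[:278]
cv2.imwrite("pics/c4.png",m)
s=manip.sense();print(s["tcp_pos"],s["tool_rot"],s["force"],s["finger_gap"])
E
```

```text
[ 0.53966164 -0.19802008  0.15820601] [ 5.99779766e-01  8.00164400e-01  9.57158856e-05 -1.07534915e-03] [ 0.5616584   0.83201851 -3.28711774] 0.1495798014032211
```

View pics/c4.png

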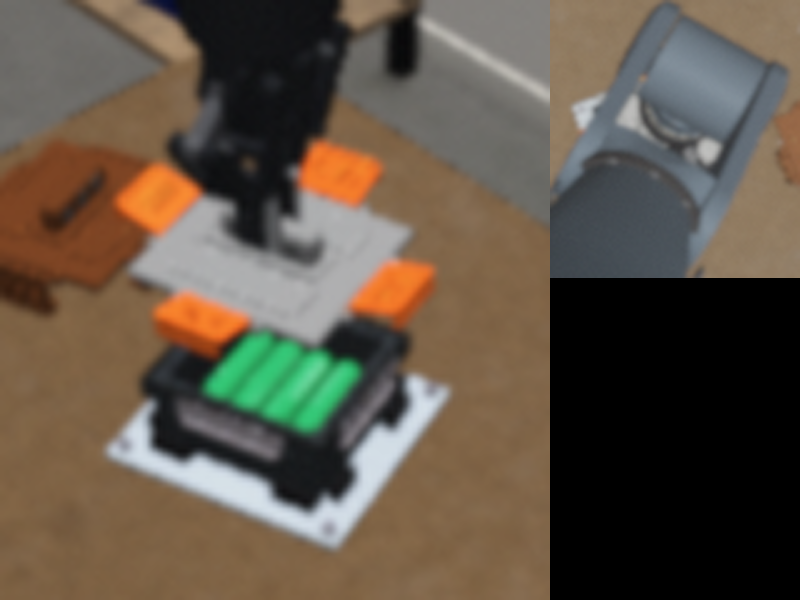

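Side view: the lid is held level over the case, plate corners at c4 (318,343), (130,270), (412,230). The case collar corners are at about (325,437), (147,380), (408,332). I'll fit both in this same camera so the bias cancels.

```bash
python3 - <<'E'
from h import *
import h
def fit3(o,idx,hx,hy,z,x0,n="side",yaw=None):
    L=np.array([[hx,hy],[hx,-hy],[-hx,-hy],[-hx,hy]])[idx]
    def P(p):
        c,s=np.cos(p[2]),np.sin(p[2]); return np.c_[L@np.array([[c,s],[-s,c]])+p[:2],np.full(len(L),z)]
    r=least_squares(lambda p:(w2pix(n,P(p))-np.array(o)).ravel(),x0);return r.x.round(4),r.fun.reshape(-1,2).round(1).tolist()
q=lambda l:[(240+x/5,90+y/5) for x,y in l]
z=manip.sense()["tcp_pos"][2]-.026
for zz in(z-.002,z,z+.002):print("lid",zz,fit3(q([(318,343),(130,270),(412,230)]),[0,1,3],.051,.056,zz,[.54,-.2,.29]))
print("case",fit3(q([(325,437),(147,380),(408,332)]),[0,1,3],.051,.056,.056,[.54,-.2,.29]))
s=lambda l:[(250+x/4.5,135+y/4.5) for x,y in l]
print("case0",fit3(s([(85,145),(170,42),(322,102)]),[1,2,3],.051,.056,.056,[.54,-.2,.29]))
# enlarged side crop of the case from the first picture, clear view
b=cv2.imread("pics/side0.png");cv2.imwrite("pics/c5.png",cv2.resize(b[140:200,258:332],None,fx=10,fy=10,interpolation=cv2.INTER_CUBIC))
E
```

```text
lid 0.13020600667825302 (array([ 0.5388, -0.1965,  0.3023]), [[0.0, 0.3], [-0.8, 0.1], [0.8, -0.5]])
lid 0.13220600667825302 (array([ 0.5403, -0.1947,  0.3024]), [[0.0, 0.3], [-0.9, 0.1], [0.9, -0.6]])
lid 0.13420600667825303 (array([ 0.5418, -0.193 ,  0.3025]), [[0.1, 0.3], [-1.0, 0.1], [1.0, -0.6]])
case (array([ 0.5361, -0.1985,  0.3475]), [[0.5, 1.5], [-1.2, -0.6], [0.8, -1.2]])
case0 (array([ 0.5408, -0.1927,  0.3255]), [[-0.8, -0.3], [-0.4, 0.4], [1.2, -0.3]])
```

View pics/c5.png

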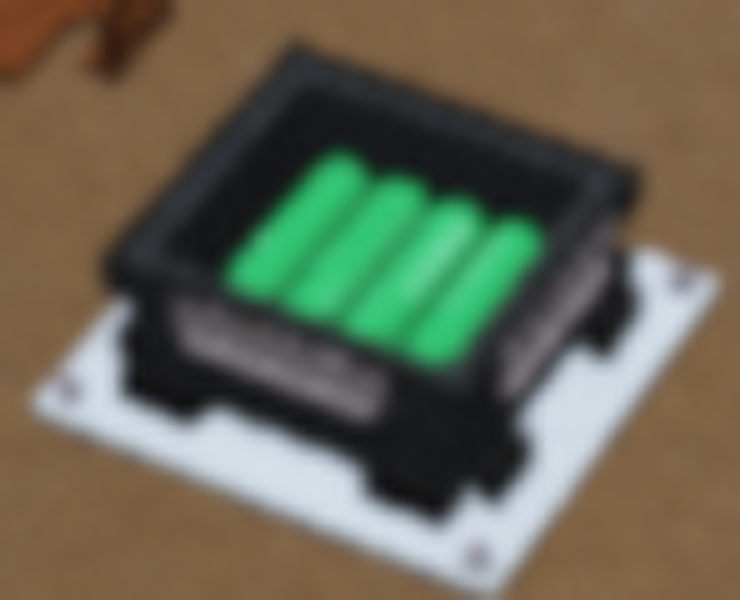

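c5: collar corners at about (103,257) left, (297,42) far, (640,172) right, (488,370) near. Nest plate corners at (30,405), (490,595), (720,275).

```bash
python3 - <<'E'
from h import *
s=lambda l:[(258+x/10-.45,140+y/10-.45) for x,y in l]   # resize pixel-centre shift
t=lambda l:[(240+x/5-.4,195+y/5-.4) for x,y in l]
print(fit({"side":s([(488,370),(103,257),(297,42),(640,172)])},.051,.056,.056,[.54,-.2,.3]))
ct=t([(525,110),(697,62),(752,212),(577,265)])
print("top",fit({"top":ct},.051,.056,.056,[.54,-.2,.3]))
n=[pix2w("side",p,.003) for p in s([(490,595),(30,405),(720,275)])]
m=[pix2w("top",p,.003) for p in t([(490,115),(710,42),(782,240),(565,318)])]
ang=lambda v:np.arctan2(v[1],v[0])
print("nest side",np.array(n).round(4),ang(n[0]-n[1])-np.pi/2,ang(n[0]-n[2]), (n[1]+n[2])/2)
print("nest top",np.array(m).round(4),ang(m[0]-m[1])-np.pi/2,ang(m[0]-m[3]),ang(m[1]-m[2]),ang(m[3]-m[2])-np.pi/2,np.mean(m,0))
E
```

```text
(array([ 0.53551286, -0.19883186,  0.34913019]), [[-0.8, 2.1], [0.4, 0.0], [-0.5, -0.7], [0.9, -1.8]])
top (array([ 0.54388261, -0.19997017,  0.28224957]), [[0.0, -0.1], [0.3, -1.2], [-0.2, 0.4], [-0.2, 0.8]])
nest side [[ 0.5789 -0.11    0.003 ]
 [ 0.6236 -0.2491  0.003 ]
 [ 0.4475 -0.1539  0.003 ]] 0.31100387272015606 0.32205630594972057 [ 0.53554129 -0.20150362  0.003     ]
nest top [[ 0.5815 -0.1116  0.003 ]
 [ 0.6261 -0.2538  0.003 ]
 [ 0.4984 -0.2945  0.003 ]
 [ 0.452  -0.1559  0.003 ]] 0.30405459197561013 0.32979871899415025 0.30834459463235353 0.3225125633142283 [ 0.53951304 -0.20392311  0.003     ]
```

Call:
{"method": "servo_tool", "body": {
  "rows": [
    [[0, 0, -1.2, -0.002, 0, 0.015, -1], [0, 0, 0, 0, 0, 0.015, -1], [0, 0, 0, 0, 0, 0.015, -1], [0, 0, 0, 0, 0, 0.01, -1], [0, 0, 0, 0, 0, 0, -1], [0, 0, 0, 0, 0, 0, -1]]
  ]
}}

```text
t: 5.72
tcp_pos: [0.5408, -0.1994, 0.103]
tool_rot: [0.591, 0.807, -0.0, -0.001]
force: [-0.4, -0.6, -3.1]
finger_gap: 0.148
gripper_force: 41.4
```

Call:
{"method": "servo_tool", "body": {
  "rows": [
    [[0, 0, 0, 0, 0, 0.0015, -1], [0, 0, 0, 0, 0, 0.0015, -1], [0, 0, 0, 0, 0, 0.0015, -1], [0, 0, 0, 0, 0, 0, -1]]
  ]
}}

```text
t: 6.05
tcp_pos: [0.5413, -0.2008, 0.0991]
tool_rot: [0.591, 0.807, 0.0, 0.0]
force: [-0.2, -1.1, -3.3]
finger_gap: 0.15
gripper_force: 41.4
```

Call:
{"method": "servo_tool", "body": {
  "rows": [
    [[0, 0, 0, 0, 0, 0.001, -1], [0, 0, 0, 0, 0, 0.001, -1], [0, 0, 0, 0, 0, 0, -1]]
  ]
}}

```text
t: 6.3
tcp_pos: [0.5411, -0.2008, 0.0967]
tool_rot: [0.591, 0.807, -0.0, -0.0]
force: [0.3, -0.5, -2.8]
finger_gap: 0.149
gripper_force: 41.4
```

Call:
{"method": "servo_tool", "body": {
  "rows": [
    [[0, 0, 0, 0, 0, 0.001, -1], [0, 0, 0, 0, 0, 0.001, -1], [0, 0, 0, 0, 0, 0, -1]]
  ]
}}

```text
t: 6.55
tcp_pos: [0.5411, -0.2007, 0.0946]
tool_rot: [0.591, 0.807, 0.0, -0.0]
force: [0.6, -0.3, -2.3]
finger_gap: 0.148
gripper_force: 41.5
```

Call:
{"method": "servo_tool", "body": {
  "rows": [
    [[0, 0, 0, 0, 0, 0.001, -1], [0, 0, 0, 0, 0, 0, -1]]
  ]
}}

```text
t: 6.72
tcp_pos: [0.541, -0.2005, 0.0937]
tool_rot: [0.591, 0.807, 0.0, -0.0]
force: [0.1, 1.1, -2.8]
finger_gap: 0.153
gripper_force: 41.6
```

Call:
{"method": "servo_tool", "body": {
  "rows": [
    [[0, 0, 0, 0, 0, 0.001, -1], [0, 0, 0, 0, 0, 0, -1]]
  ]
}}

```text
t: 6.88
tcp_pos: [0.5409, -0.2004, 0.0926]
tool_rot: [0.591, 0.807, 0.0, -0.0]
force: [-0.5, 0.2, -2.0]
finger_gap: 0.15
gripper_force: 41.5
```

Call:
{"method": "servo_tool", "body": {
  "rows": [
    [[0, 0, 0, 0, 0, 0.001, -1], [0, 0, 0, 0, 0, 0.0005, -1], [0, 0, 0, 0, 0, 0, -1]]
  ]
}}

```text
t: 7.13
tcp_pos: [0.5409, -0.2005, 0.0911]
tool_rot: [0.591, 0.807, 0.0, -0.0]
force: [-0.4, 2.0, -2.8]
finger_gap: 0.152
gripper_force: 41.5
```

Call:
{"method": "servo_tool", "body": {
  "rows": [
    [[0, 0, 0, 0, 0, 0.0007, -1], [0, 0, 0, 0, 0, 0, -1]]
  ]
}}

```text
t: 7.3
tcp_pos: [0.541, -0.2005, 0.0904]
tool_rot: [0.591, 0.807, 0.0, -0.0]
force: [-0.5, 1.5, -3.2]
finger_gap: 0.148
gripper_force: 41.6
```

Call:
{"method": "servo_tool", "body": {
  "rows": [
    [[0, 0, 0, 0, 0, 0.0007, -1], [0, 0, 0, 0, 0, 0, -1]]
  ]
}}

```text
t: 7.47
tcp_pos: [0.541, -0.2005, 0.0898]
tool_rot: [0.591, 0.807, 0.0, -0.0]
force: [-0.6, 2.5, -1.2]
finger_gap: 0.147
gripper_force: 41.6
```

Contact appears to begin at the expected seat height of 0.090, so I'll press a little more.

Call:
{"method": "servo_tool", "body": {
  "rows": [
    [[0, 0, 0, 0, 0, 0.0007, -1], [0, 0, 0, 0, 0, 0, -1]]
  ]
}}

```text
t: 7.63
tcp_pos: [0.5411, -0.2007, 0.0897]
tool_rot: [0.591, 0.807, -0.0, -0.0]
force: [-1.9, 2.1, 3.2]
finger_gap: 0.149
gripper_force: 42.2
```

Call:
{"method": "servo_tool", "body": {
  "rows": [
    [[0, 0, 0, 0, 0, 0.0007, -1], [0, 0, 0, 0, 0, 0, -1]]
  ]
}}

```text
t: 7.8
tcp_pos: [0.5414, -0.2011, 0.0896]
tool_rot: [0.591, 0.807, -0.0, 0.001]
force: [-2.1, 2.1, 7.0]
finger_gap: 0.152
gripper_force: 42.7
```

```bash
python3 - <<'E'
from h import *
snap("side","c6",(250,90,350,200),5)
s=manip.sense();print(s["tcp_pos"],s["tool_rot"],s["force"],s["ft_torque"])
E
```

```text
[ 0.54138944 -0.20107741  0.08962798] [ 5.91035406e-01  8.06645426e-01 -1.26750430e-04  5.38752021e-04] [-2.09716654  1.90697006  6.98047578] [0.4244855  0.47829897 0.04383189]
```

View pics/c6.png

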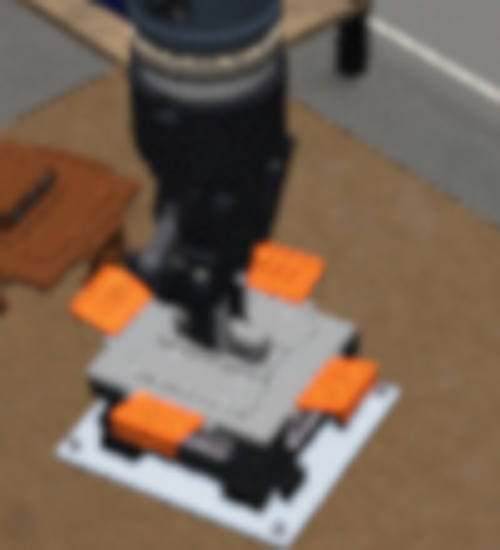

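The lid is seated: contact came at TCP z = 0.0897 as predicted, and in c6 it sits flush on the case. I'll release it, shut the jaws, and go over the clip on the lid's +y side.

Call:
{"method": "servo_tool", "body": {
  "rows": [
    [[0, 0, 0, 0, 0, -0.001, -1], [0, 0, 0, 0, 0, 0, -0.2], [0, 0, 0, 0, 0, 0, -0.2], [0, 0, 0, 0, 0, 0, -0.2], [0, 0, 0, 0, 0, -0.03, -0.2], [0, 0, 0, 0, 0, -0.03, -0.2]]
  ]
}}

```text
t: 8.35
tcp_pos: [0.5403, -0.2005, 0.1483]
tool_rot: [0.591, 0.806, -0.0, -0.002]
force: [1.5, -0.1, -0.1]
finger_gap: 0.403
gripper_force: 0.0
```

Call:
{"method": "servo_tool", "body": {
  "rows": [
    [[0, 0, 0, 0.03, 0, 0, -1], [0, 0, 0, 0.03, 0, 0, -1], [0, 0, 0, 0.03, 0, 0, -1], [0, 0, 0, 0, 0, 0.02, -1], [0, 0, 0, 0, 0, 0.02, -1], [0, 0, 0, 0, 0, 0.005, -1], [0, 0, 0, 0, 0, 0, -1]]
  ]
}}

```text
t: 8.93
tcp_pos: [0.5136, -0.1148, 0.1033]
tool_rot: [0.591, 0.807, -0.0, -0.001]
force: [0.7, -1.0, 0.2]
finger_gap: -0.001
gripper_force: 0.0
```

Call:
{"method": "servo_tool", "body": {
  "rows": [
    [[0, 0, 0, 0, 0, 0.004, -1], [0, 0, 0, 0, 0, 0.004, -1], [0, 0, 0, 0, 0, 0.004, -1]]
  ]
}}

```text
t: 9.18
tcp_pos: [0.5148, -0.1156, 0.0929]
tool_rot: [0.591, 0.806, 0.0, 0.001]
force: [0.2, 0.5, 0.5]
finger_gap: 0.002
gripper_force: 0.0
```

Call:
{"method": "servo_tool", "body": {
  "rows": [
    [[0, 0, 0, 0, 0, 0.004, -1], [0, 0, 0, 0, 0, 0.004, -1], [0, 0, 0, 0, 0, 0.004, -1]]
  ]
}}

```text
t: 9.43
tcp_pos: [0.5142, -0.1151, 0.0803]
tool_rot: [0.591, 0.806, 0.0, 0.0]
force: [-0.6, 0.4, 0.3]
finger_gap: 0.004
gripper_force: 0.2
```

Call:
{"method": "servo_tool", "body": {
  "rows": [
    [[0, 0, 0, 0, 0, 0.004, -1], [0, 0, 0, 0, 0, 0.004, -1], [0, 0, 0, 0, 0, 0.004, -1]]
  ]
}}

```text
t: 9.68
tcp_pos: [0.5141, -0.115, 0.0681]
tool_rot: [0.591, 0.807, 0.0, 0.0]
force: [0.6, -0.4, 0.9]
finger_gap: -0.0
gripper_force: 0.3
```

Call:
{"method": "servo_tool", "body": {
  "rows": [
    [[0, 0, 0, 0, 0, 0.004, -1], [0, 0, 0, 0, 0, 0.004, -1], [0, 0, 0, 0, 0, 0.004, -1]]
  ]
}}

```text
t: 9.93
tcp_pos: [0.514, -0.1149, 0.056]
tool_rot: [0.591, 0.807, -0.0, -0.0]
force: [0.1, -0.4, 0.2]
finger_gap: 0.0
gripper_force: 0.1
```

Call:
{"method": "servo_tool", "body": {
  "rows": [
    [[0, 0, 0, 0, 0, 0.004, -1], [0, 0, 0, 0, 0, 0.003, -1], [0, 0, 0, 0, 0, 0, -1]]
  ]
}}

```text
t: 10.18
tcp_pos: [0.5137, -0.1148, 0.0488]
tool_rot: [0.591, 0.807, -0.0, -0.001]
force: [-0.4, 0.1, 0.3]
finger_gap: -0.003
gripper_force: 0.0
```

```bash
python3 - <<'E'
from h import *
snap("side","c7",(240,90,360,210),5)
E
```

```text
(no output)
```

View pics/c7.png

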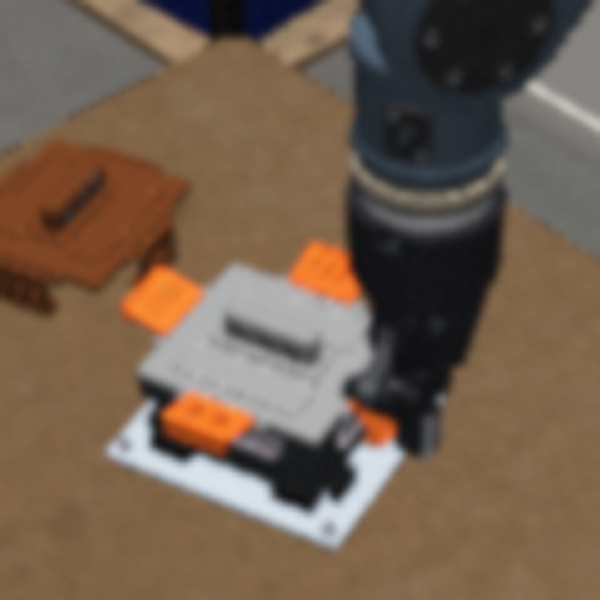

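In c7 the +y clip is folded partway, with the finger outside it and the other three clips still out. Now I'll push it inward.

Call:
{"method": "servo_tool", "body": {
  "rows": [
    [[0, 0, 0, -0.002, 0, 0, -1], [0, 0, 0, -0.002, 0, 0, -1], [0, 0, 0, 0, 0, 0, -1]]
  ]
}}

```text
t: 10.48
tcp_pos: [0.5157, -0.1192, 0.0497]
tool_rot: [0.591, 0.807, 0.0, 0.0]
force: [-0.5, -0.5, -0.3]
finger_gap: -0.002
gripper_force: 0.1
```

Call:
{"method": "servo_tool", "body": {
  "rows": [
    [[0, 0, 0, -0.001, 0, 0, -1], [0, 0, 0, -0.001, 0, 0, -1], [0, 0, 0, 0, 0, 0, -1]]
  ]
}}

```text
t: 10.73
tcp_pos: [0.516, -0.1209, 0.0496]
tool_rot: [0.591, 0.807, 0.0, 0.0]
force: [0.2, 0.5, 0.7]
finger_gap: -0.002
gripper_force: 0.1
```

Call:
{"method": "servo_tool", "body": {
  "rows": [
    [[0, 0, 0, -0.001, 0, 0, -1], [0, 0, 0, -0.001, 0, 0, -1], [0, 0, 0, 0, 0, 0, -1]]
  ]
}}

```text
t: 10.98
tcp_pos: [0.5162, -0.1221, 0.0495]
tool_rot: [0.591, 0.807, 0.0, -0.001]
force: [-0.4, 2.4, 0.1]
finger_gap: -0.004
gripper_force: 1.4
```

Call:
{"method": "servo_tool", "body": {
  "rows": [
    [[0, 0, 0, -0.001, 0, 0, -1], [0, 0, 0, 0, 0, 0, -1]]
  ]
}}

```text
t: 11.15
tcp_pos: [0.5166, -0.1233, 0.0495]
tool_rot: [0.591, 0.807, 0.0, -0.0]
force: [-1.0, 2.5, 0.7]
finger_gap: -0.002
gripper_force: 1.4
```

Call:
{"method": "servo_tool", "body": {
  "rows": [
    [[0, 0, 0, -0.001, 0, 0, -1], [0, 0, 0, 0, 0, 0, -1]]
  ]
}}

```text
t: 11.32
tcp_pos: [0.5171, -0.1245, 0.0495]
tool_rot: [0.591, 0.807, -0.0, -0.0]
force: [-0.5, 2.5, 0.5]
finger_gap: -0.0
gripper_force: 1.4
```

Call:
{"method": "servo_tool", "body": {
  "rows": [
    [[0, 0, 0, -0.001, 0, 0, -1], [0, 0, 0, 0, 0, 0, -1]]
  ]
}}

```text
t: 11.48
tcp_pos: [0.5174, -0.1256, 0.0495]
tool_rot: [0.591, 0.807, -0.0, 0.0]
force: [-1.4, 3.2, 0.2]
finger_gap: -0.002
gripper_force: 1.4
```

Call:
{"method": "servo_tool", "body": {
  "rows": [
    [[0, 0, 0, -0.001, 0, 0, -1], [0, 0, 0, -0.001, 0, 0, -1], [0, 0, 0, 0, 0, 0, -1]]
  ]
}}

```text
t: 11.73
tcp_pos: [0.5174, -0.1266, 0.0494]
tool_rot: [0.591, 0.806, 0.0, -0.001]
force: [-0.2, 5.7, 1.2]
finger_gap: 0.001
gripper_force: 2.7
```

Call:
{"method": "servo_tool", "body": {
  "rows": [
    [[0, 0, 0, -0.001, 0, 0, -1], [0, 0, 0, 0, 0, 0, -1]]
  ]
}}

```text
t: 11.9
tcp_pos: [0.5175, -0.1272, 0.0493]
tool_rot: [0.591, 0.806, 0.0, -0.001]
force: [-0.3, 6.8, 1.2]
finger_gap: 0.002
gripper_force: 3.1
```

Call:
{"method": "servo_tool", "body": {
  "rows": [
    [[0, 0, 0, -0.0007, 0, 0, -1], [0, 0, 0, 0, 0, 0, -1]]
  ]
}}

```text
t: 12.07
tcp_pos: [0.5175, -0.1276, 0.0492]
tool_rot: [0.591, 0.806, 0.0, -0.002]
force: [-1.5, 7.3, 0.8]
finger_gap: -0.001
gripper_force: 3.5
```

Call:
{"method": "servo_tool", "body": {
  "rows": [
    [[0, 0, 0, -0.0007, 0, 0, -1], [0, 0, 0, 0, 0, 0, -1]]
  ]
}}

```text
t: 12.23
tcp_pos: [0.5176, -0.128, 0.0492]
tool_rot: [0.591, 0.806, 0.0, -0.002]
force: [-0.4, 9.3, 0.0]
finger_gap: 0.002
gripper_force: 3.8
```

Call:
{"method": "servo_tool", "body": {
  "rows": [
    [[0, 0, 0, -0.0007, 0, 0, -1], [0, 0, 0, 0, 0, 0, -1]]
  ]
}}

```text
t: 12.4
tcp_pos: [0.5178, -0.1286, 0.0491]
tool_rot: [0.591, 0.806, 0.0, -0.002]
force: [-0.2, 7.7, -0.7]
finger_gap: 0.006
gripper_force: 3.7
```

Call:
{"method": "servo_tool", "body": {
  "rows": [
    [[0, 0, 0, -0.0007, 0, 0, -1], [0, 0, 0, 0, 0, 0, -1]]
  ]
}}

```text
t: 12.57
tcp_pos: [0.5181, -0.1294, 0.049]
tool_rot: [0.591, 0.806, 0.0, -0.002]
force: [0.0, 7.4, -1.5]
finger_gap: 0.001
gripper_force: 3.4
```

Call:
{"method": "servo_tool", "body": {
  "rows": [
    [[0, 0, 0, -0.0007, 0, 0, -1], [0, 0, 0, 0, 0, 0, -1]]
  ]
}}

```text
t: 12.73
tcp_pos: [0.5184, -0.1308, 0.0489]
tool_rot: [0.591, 0.807, -0.0, -0.001]
force: [0.4, 1.7, -1.0]
finger_gap: -0.002
gripper_force: 1.0
```

The force rose to about 9 N and then fell away, so it snapped. I'll feel gently for the stop.

Call:
{"method": "servo_tool", "body": {
  "rows": [
    [[0, 0, 0, -0.001, 0, 0, -1], [0, 0, 0, 0, 0, 0, -1]]
  ]
}}

```text
t: 12.9
tcp_pos: [0.5193, -0.1325, 0.0494]
tool_rot: [0.591, 0.807, -0.0, -0.001]
force: [-1.1, 3.1, 0.8]
finger_gap: -0.006
gripper_force: 1.9
```

Call:
{"method": "servo_tool", "body": {
  "rows": [
    [[0, 0, 0, -0.001, 0, 0, -1], [0, 0, 0, 0, 0, 0, -1]]
  ]
}}

```text
t: 13.07
tcp_pos: [0.5192, -0.1328, 0.0495]
tool_rot: [0.591, 0.806, 0.0, -0.001]
force: [-0.4, 6.1, 0.5]
finger_gap: 0.0
gripper_force: 3.1
```

The stop is firm, so the first clip is home. Next is the opposite clip (-tool x).

Call:
{"method": "servo_tool", "body": {
  "rows": [
    [[0, 0, 0, 0.006, 0, 0, -1], [0, 0, 0, 0, 0, -0.04, -1], [0, 0, 0, 0, 0, -0.04, -1], [0, 0, 0, -0.0415, 0, 0, -1], [0, 0, 0, -0.0415, 0, 0, -1], [0, 0, 0, -0.0415, 0, 0, -1], [0, 0, 0, -0.0415, 0, 0, -1], [0, 0, 0, 0, 0, 0.025, -1]]
  ]
}}

```text
t: 13.73
tcp_pos: [0.576, -0.2994, 0.1107]
tool_rot: [0.593, 0.805, -0.002, 0.014]
force: [2.1, -1.9, 0.8]
finger_gap: 0.001
gripper_force: 0.0
```

Call:
{"method": "servo_tool", "body": {
  "rows": [
    [[0, 0, 0, 0, 0, 0.006, -1], [0, 0, 0, 0, 0, 0.006, -1], [0, 0, 0, 0, 0, 0.006, -1], [0, 0, 0, 0, 0, 0.006, -1]]
  ]
}}

```text
t: 14.07
tcp_pos: [0.5683, -0.2856, 0.0807]
tool_rot: [0.591, 0.807, -0.0, 0.001]
force: [1.0, -0.9, 0.3]
finger_gap: 0.003
gripper_force: 0.3
```

Call:
{"method": "servo_tool", "body": {
  "rows": [
    [[0, 0, 0, 0, 0, 0.006, -1], [0, 0, 0, 0, 0, 0.006, -1], [0, 0, 0, 0, 0, 0.006, -1], [0, 0, 0, 0, 0, 0.006, -1], [0, 0, 0, 0, 0, 0.006, -1], [0, 0, 0, 0, 0, 0, -1]]
  ]
}}

```text
t: 14.57
tcp_pos: [0.5674, -0.2856, 0.049]
tool_rot: [0.591, 0.807, -0.0, -0.001]
force: [-0.2, 0.2, -0.3]
finger_gap: -0.002
gripper_force: 0.1
```

Call:
{"method": "servo_tool", "body": {
  "rows": [
    [[0, 0, 0, 0.002, 0, 0, -1], [0, 0, 0, 0.001, 0, 0, -1], [0, 0, 0, 0.001, 0, 0, -1], [0, 0, 0, 0, 0, 0, -1]]
  ]
}}

```text
t: 14.9
tcp_pos: [0.567, -0.2821, 0.0508]
tool_rot: [0.591, 0.807, 0.0, 0.0]
force: [-0.0, -0.8, -0.2]
finger_gap: 0.004
gripper_force: 0.1
```

Call:
{"method": "servo_tool", "body": {
  "rows": [
    [[0, 0, 0, 0.001, 0, 0, -1], [0, 0, 0, 0.001, 0, 0, -1], [0, 0, 0, 0.001, 0, 0, -1], [0, 0, 0, 0, 0, 0, -1]]
  ]
}}

```text
t: 15.23
tcp_pos: [0.5663, -0.2798, 0.0508]
tool_rot: [0.591, 0.807, -0.0, 0.001]
force: [0.7, -1.3, -0.4]
finger_gap: 0.001
gripper_force: 0.7
```

Call:
{"method": "servo_tool", "body": {
  "rows": [
    [[0, 0, 0, 0.001, 0, 0, -1], [0, 0, 0, 0.001, 0, 0, -1], [0, 0, 0, 0, 0, 0, -1]]
  ]
}}

```text
t: 15.48
tcp_pos: [0.5658, -0.2781, 0.0508]
tool_rot: [0.591, 0.807, -0.0, 0.001]
force: [0.5, -2.6, 0.6]
finger_gap: -0.001
gripper_force: 1.5
```

Call:
{"method": "servo_tool", "body": {
  "rows": [
    [[0, 0, 0, 0.001, 0, 0, -1], [0, 0, 0, 0.001, 0, 0, -1], [0, 0, 0, 0, 0, 0, -1]]
  ]
}}

```text
t: 15.73
tcp_pos: [0.5649, -0.2756, 0.0507]
tool_rot: [0.591, 0.807, 0.0, 0.0]
force: [0.6, -2.8, 1.0]
finger_gap: -0.002
gripper_force: 1.4
```

Call:
{"method": "servo_tool", "body": {
  "rows": [
    [[0, 0, 0, 0.001, 0, 0.001, -1], [0, 0, 0, 0.001, 0, 0, -1], [0, 0, 0, 0, 0, 0, -1]]
  ]
}}

```text
t: 15.98
tcp_pos: [0.5643, -0.2734, 0.0495]
tool_rot: [0.591, 0.807, 0.0, -0.0]
force: [0.3, -2.2, 1.1]
finger_gap: 0.001
gripper_force: 1.4
```

Call:
{"method": "servo_tool", "body": {
  "rows": [
    [[0, 0, 0, 0.001, 0, 0, -1], [0, 0, 0, 0.001, 0, 0, -1], [0, 0, 0, 0, 0, 0, -1]]
  ]
}}

```text
t: 16.23
tcp_pos: [0.564, -0.2722, 0.0497]
tool_rot: [0.591, 0.807, -0.0, 0.001]
force: [1.8, -5.3, 1.6]
finger_gap: 0.001
gripper_force: 2.3
```

Call:
{"method": "servo_tool", "body": {
  "rows": [
    [[0, 0, 0, 0.001, 0, 0, -1], [0, 0, 0, 0, 0, 0, -1]]
  ]
}}

```text
t: 16.4
tcp_pos: [0.564, -0.2719, 0.0498]
tool_rot: [0.591, 0.807, -0.0, 0.001]
force: [1.5, -6.0, 0.4]
finger_gap: 0.001
gripper_force: 2.9
```

Call:
{"method": "servo_tool", "body": {
  "rows": [
    [[0, 0, 0, 0.001, 0, 0, -1], [0, 0, 0, 0, 0, 0, -1]]
  ]
}}

```text
t: 16.57
tcp_pos: [0.5639, -0.2715, 0.0499]
tool_rot: [0.591, 0.807, -0.001, 0.002]
force: [0.9, -6.5, 0.3]
finger_gap: 0.002
gripper_force: 3.4
```

Call:
{"method": "servo_tool", "body": {
  "rows": [
    [[0, 0, 0, 0.0007, 0, 0, -1], [0, 0, 0, 0, 0, 0, -1]]
  ]
}}

```text
t: 16.73
tcp_pos: [0.5639, -0.2713, 0.05]
tool_rot: [0.591, 0.807, -0.001, 0.002]
force: [1.8, -7.3, -0.3]
finger_gap: -0.001
gripper_force: 3.8
```

Call:
{"method": "servo_tool", "body": {
  "rows": [
    [[0, 0, 0, 0.0007, 0, 0, -1], [0, 0, 0, 0, 0, 0, -1]]
  ]
}}

```text
t: 16.9
tcp_pos: [0.5639, -0.2709, 0.05]
tool_rot: [0.591, 0.807, -0.001, 0.003]
force: [2.5, -7.7, -0.4]
finger_gap: -0.003
gripper_force: 4.1
```

Call:
{"method": "servo_tool", "body": {
  "rows": [
    [[0, 0, 0, 0.0007, 0, 0, -1], [0, 0, 0, 0, 0, 0, -1]]
  ]
}}

```text
t: 17.07
tcp_pos: [0.5638, -0.2706, 0.0501]
tool_rot: [0.591, 0.807, -0.001, 0.003]
force: [1.1, -8.7, -0.7]
finger_gap: -0.002
gripper_force: 4.4
```

Call:
{"method": "servo_tool", "body": {
  "rows": [
    [[0, 0, 0, 0.0007, 0, 0, -1], [0, 0, 0, 0, 0, 0, -1]]
  ]
}}

```text
t: 17.23
tcp_pos: [0.5638, -0.2704, 0.0501]
tool_rot: [0.591, 0.807, -0.001, 0.003]
force: [1.6, -10.5, -1.2]
finger_gap: 0.001
gripper_force: 4.9
```

Call:
{"method": "servo_tool", "body": {
  "rows": [
    [[0, 0, 0, 0.0007, 0, 0, -1], [0, 0, 0, 0, 0, 0, -1]]
  ]
}}

```text
t: 17.4
tcp_pos: [0.5636, -0.2698, 0.0501]
tool_rot: [0.591, 0.807, -0.001, 0.003]
force: [1.9, -9.8, -1.0]
finger_gap: 0.001
gripper_force: 5.0
```

Call:
{"method": "servo_tool", "body": {
  "rows": [
    [[0, 0, 0, 0.0006, 0, 0, -1], [0, 0, 0, 0, 0, 0, -1]]
  ]
}}

```text
t: 17.57
tcp_pos: [0.5636, -0.2696, 0.0501]
tool_rot: [0.591, 0.807, -0.001, 0.004]
force: [1.8, -10.8, -0.5]
finger_gap: -0.002
gripper_force: 5.3
```

Call:
{"method": "servo_tool", "body": {
  "rows": [
    [[0, 0, 0, 0.0005, 0, 0, -1], [0, 0, 0, 0, 0, 0, -1]]
  ]
}}

```text
t: 17.73
tcp_pos: [0.5635, -0.2692, 0.0501]
tool_rot: [0.591, 0.807, -0.001, 0.004]
force: [1.9, -11.2, -1.0]
finger_gap: -0.0
gripper_force: 5.4
```

Call:
{"method": "servo_tool", "body": {
  "rows": [
    [[0, 0, 0, 0.0006, 0, 0, -1], [0, 0, 0, 0, 0, 0, -1]]
  ]
}}

```text
t: 17.9
tcp_pos: [0.5631, -0.2683, 0.0499]
tool_rot: [0.591, 0.807, -0.001, 0.004]
force: [2.0, -10.2, -1.6]
finger_gap: 0.002
gripper_force: 5.1
```

Call:
{"method": "servo_tool", "body": {
  "rows": [
    [[0, 0, 0, 0.0006, 0, 0, -1], [0, 0, 0, 0, 0, 0, -1]]
  ]
}}

```text
t: 18.07
tcp_pos: [0.5624, -0.2666, 0.0495]
tool_rot: [0.591, 0.807, -0.001, 0.002]
force: [2.2, -7.5, -1.9]
finger_gap: 0.0
gripper_force: 3.9
```

Call:
{"method": "servo_tool", "body": {
  "rows": [
    [[0, 0, 0, 0.0006, 0, 0, -1], [0, 0, 0, 0, 0, 0, -1]]
  ]
}}

```text
t: 18.23
tcp_pos: [0.5625, -0.2663, 0.0497]
tool_rot: [0.591, 0.807, -0.001, 0.003]
force: [2.2, -8.2, -1.7]
finger_gap: 0.0
gripper_force: 4.4
```

Call:
{"method": "servo_tool", "body": {
  "rows": [
    [[0, 0, 0, 0.0007, 0, 0, -1], [0, 0, 0, 0, 0, 0, -1]]
  ]
}}

```text
t: 18.4
tcp_pos: [0.5625, -0.2662, 0.0498]
tool_rot: [0.591, 0.807, -0.001, 0.003]
force: [1.3, -8.5, -3.0]
finger_gap: 0.001
gripper_force: 4.9
```

Call:
{"method": "servo_tool", "body": {
  "rows": [
    [[0, 0, 0, 0.0007, 0, 0, -1], [0, 0, 0, 0, 0, 0, -1]]
  ]
}}

```text
t: 18.57
tcp_pos: [0.5625, -0.266, 0.0499]
tool_rot: [0.591, 0.807, -0.001, 0.004]
force: [1.2, -9.8, -1.6]
finger_gap: -0.0
gripper_force: 5.4
```

Call:
{"method": "servo_tool", "body": {
  "rows": [
    [[0, 0, 0, 0.0007, 0, 0, -1], [0, 0, 0, 0, 0, 0, -1]]
  ]
}}

```text
t: 18.73
tcp_pos: [0.5626, -0.2658, 0.05]
tool_rot: [0.591, 0.807, -0.001, 0.004]
force: [3.3, -11.3, -2.5]
finger_gap: -0.002
gripper_force: 5.8
```

The force was firm against the stop after the drop, so the second clip is home. I'll back off, rise and turn 90° for the ±x clips.

Call:
{"method": "servo_tool", "body": {
  "rows": [
    [[0, 0, 0, -0.009, 0, 0, -1], [0, 0, 0, 0, 0, -0.04, -1], [0, 0, 6.9, 0, 0, -0.04, -1], [0, 0, 6.9, 0, 0, 0, -1], [0, 0, 6.9, 0, 0, 0, -1], [0, 0, 6.9, 0, 0, 0, -1], [0, 0, 6.9, 0, 0, 0, -1], [0, 0, 6.9, 0, 0, 0, -1]]
  ]
}}

```text
t: 19.4
tcp_pos: [0.5614, -0.2681, 0.1286]
tool_rot: [0.84, 0.543, -0.001, -0.003]
force: [0.5, 0.3, 0.0]
finger_gap: 0.001
gripper_force: 0.0
```

Call:
{"method": "servo_tool", "body": {
  "rows": [
    [[0, 0, 6.9, 0, 0, 0, -1], [0, 0, 6.9, 0, 0, 0, -1], [0, 0, 6.9, 0, 0, 0, -1], [0, 0, 6.9, 0, 0, 0, -1], [0, 0, 6.9, 0, 0, 0, -1], [0, 0, 6.9, 0, 0, 0, -1], [0, 0, 6.9, 0, 0, 0, -1], [0, 0, 0, 0, 0, 0, -1]]
  ]
}}

```text
t: 20.07
tcp_pos: [0.5616, -0.2683, 0.1284]
tool_rot: [0.988, 0.154, -0.002, -0.003]
force: [-0.0, 0.1, 0.4]
finger_gap: -0.0
gripper_force: 0.0
```

```bash
python3 - <<'E'
from h import *
a=manip.snapshot("top");b=manip.snapshot("side")
A=a[180:290,320:420];B=b[90:210,240:350]
m=np.zeros((480,800,3),np.uint8);f=lambda i,s:cv2.resize(i,None,fx=s,fy=s,interpolation=cv2.INTER_CUBIC)
m[:480,:440]=f(B,4);m[:396,440:800]=f(A,3.6)[:396]
cv2.imwrite("pics/c8.png",m)
s=manip.sense();p=s["tcp_pos"];q=s["tool_rot"];al=2*np.arctan2(q[1],q[0]);c=np.array([.5404,-.1956]);u=np.array([np.cos(.306),np.sin(.306)])
R=np.array([[np.cos(al),np.sin(al)],[np.sin(al),-np.cos(al)]])
print(p,al,[R@(c+k*.0815*u-p[:2]) for k in(1,-1)],s["force"])
E
```

```text
[ 0.56210027 -0.26897722  0.12874841] 0.3142642496355015 [array([ 0.08354187, -0.07581789]), array([-0.07945256, -0.07716495])] [-0.03480514 -0.48929769  0.56103652]
```

View pics/c8.png

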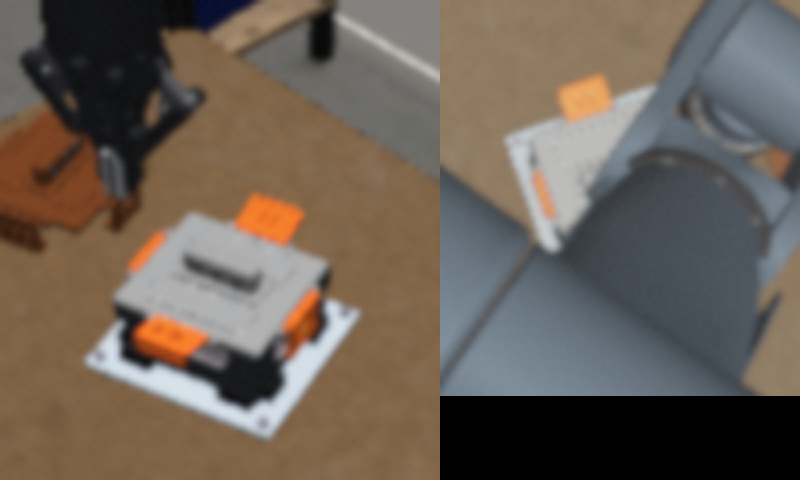

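c8: the +y clip hangs down at (302,322) and the -y clip is tucked beside the plate at (147,252); the ±x clips are still out at (170,338) and (268,218). Going to the +x clip.

Call:
{"method": "servo_tool", "body": {
  "rows": [
    [[0, 0, 0.5, 0, 0, 0, -1], [0, 0, 0, 0.0278, -0.0253, 0, -1], [0, 0, 0, 0.0278, -0.0253, 0, -1], [0, 0, 0, 0.0278, -0.0253, 0, -1], [0, 0, 0, 0, 0, 0, -1], [0, 0, 0, 0, 0, 0.015, -1], [0, 0, 0, 0, 0, 0.015, -1]]
  ]
}}

```text
t: 20.75
tcp_pos: [0.6211, -0.1722, 0.1001]
tool_rot: [0.988, 0.152, 0.001, 0.001]
force: [-0.2, -0.2, 0.5]
finger_gap: -0.001
gripper_force: 0.0
```

Call:
{"method": "servo_tool", "body": {
  "rows": [
    [[0, 0, 0, 0, 0, 0.006, -1], [0, 0, 0, 0, 0, 0.006, -1], [0, 0, 0, 0, 0, 0.006, -1], [0, 0, 0, 0, 0, 0.006, -1]]
  ]
}}

```text
t: 21.08
tcp_pos: [0.6203, -0.1735, 0.0755]
tool_rot: [0.989, 0.151, 0.0, 0.0]
force: [0.4, 0.3, 1.1]
finger_gap: 0.001
gripper_force: 0.2
```

Call:
{"method": "servo_tool", "body": {
  "rows": [
    [[0, 0, 0, 0, 0, 0.006, -1], [0, 0, 0, 0, 0, 0.006, -1], [0, 0, 0, 0, 0, 0.006, -1], [0, 0, 0, 0, 0, 0.006, -1], [0, 0, 0, 0, 0, 0.001, -1], [0, 0, 0, 0, 0, 0, -1]]
  ]
}}

```text
t: 21.58
tcp_pos: [0.6198, -0.1729, 0.0498]
tool_rot: [0.989, 0.151, -0.001, -0.0]
force: [-1.2, 0.3, 1.2]
finger_gap: -0.001
gripper_force: 0.0
```

Now push along -tool x.

Call:
{"method": "servo_tool", "body": {
  "rows": [
    [[0, 0, 0, -0.002, 0, 0, -1], [0, 0, 0, -0.001, 0, 0, -1], [0, 0, 0, -0.001, 0, 0, -1], [0, 0, 0, 0, 0, 0, -1]]
  ]
}}

```text
t: 21.92
tcp_pos: [0.6163, -0.1744, 0.0509]
tool_rot: [0.989, 0.151, 0.0, 0.0]
force: [0.5, 0.7, -0.1]
finger_gap: 0.001
gripper_force: 0.1
```

Call:
{"method": "servo_tool", "body": {
  "rows": [
    [[0, 0, 0, -0.001, 0, 0, -1], [0, 0, 0, -0.001, 0, 0, -1], [0, 0, 0, -0.001, 0, 0, -1], [0, 0, 0, 0, 0, 0, -1]]
  ]
}}

```text
t: 22.25
tcp_pos: [0.6133, -0.1752, 0.0506]
tool_rot: [0.989, 0.151, -0.0, -0.0]
force: [-0.2, -0.0, 0.5]
finger_gap: -0.002
gripper_force: 0.0
```

Call:
{"method": "servo_tool", "body": {
  "rows": [
    [[0, 0, 0, -0.001, 0, 0, -1], [0, 0, 0, -0.001, 0, 0, -1], [0, 0, 0, 0, 0, 0, -1]]
  ]
}}

```text
t: 22.5
tcp_pos: [0.6118, -0.1758, 0.0506]
tool_rot: [0.989, 0.15, 0.0, 0.0]
force: [0.9, 0.9, 0.9]
finger_gap: -0.004
gripper_force: 0.6
```

Call:
{"method": "servo_tool", "body": {
  "rows": [
    [[0, 0, 0, -0.001, 0, 0, -1], [0, 0, 0, -0.001, 0, 0, -1], [0, 0, 0, 0, 0, 0, -1]]
  ]
}}

```text
t: 22.75
tcp_pos: [0.6101, -0.1763, 0.0507]
tool_rot: [0.989, 0.151, 0.001, 0.0]
force: [2.8, 1.4, -0.7]
finger_gap: -0.001
gripper_force: 1.5
```

Call:
{"method": "servo_tool", "body": {
  "rows": [
    [[0, 0, 0, -0.001, 0, 0.001, -1], [0, 0, 0, -0.001, 0, 0, -1], [0, 0, 0, 0, 0, 0, -1]]
  ]
}}

```text
t: 23.0
tcp_pos: [0.6079, -0.1772, 0.0498]
tool_rot: [0.989, 0.151, 0.0, 0.0]
force: [2.8, -0.1, 0.9]
finger_gap: -0.002
gripper_force: 1.4
```

Call:
{"method": "servo_tool", "body": {
  "rows": [
    [[0, 0, 0, -0.001, 0, 0, -1], [0, 0, 0, -0.001, 0, 0, -1], [0, 0, 0, 0, 0, 0, -1]]
  ]
}}

```text
t: 23.25
tcp_pos: [0.6057, -0.1778, 0.0496]
tool_rot: [0.989, 0.151, -0.0, 0.0]
force: [2.7, 1.0, 1.1]
finger_gap: -0.003
gripper_force: 1.4
```

Call:
{"method": "servo_tool", "body": {
  "rows": [
    [[0, 0, 0, -0.001, 0, 0, -1], [0, 0, 0, -0.001, 0, 0, -1], [0, 0, 0, 0, 0, 0, -1]]
  ]
}}

```text
t: 23.5
tcp_pos: [0.6048, -0.1783, 0.0498]
tool_rot: [0.989, 0.15, 0.001, 0.0]
force: [5.1, 1.8, 1.1]
finger_gap: 0.001
gripper_force: 2.6
```

Call:
{"method": "servo_tool", "body": {
  "rows": [
    [[0, 0, 0, -0.001, 0, 0, -1], [0, 0, 0, 0, 0, 0, -1]]
  ]
}}

```text
t: 23.67
tcp_pos: [0.6044, -0.1784, 0.0499]
tool_rot: [0.989, 0.15, 0.002, 0.0]
force: [5.9, 2.2, 0.4]
finger_gap: 0.002
gripper_force: 3.2
```

Call:
{"method": "servo_tool", "body": {
  "rows": [
    [[0, 0, 0, -0.001, 0, 0, -1], [0, 0, 0, 0, 0, 0, -1]]
  ]
}}

```text
t: 23.83
tcp_pos: [0.6039, -0.1787, 0.0499]
tool_rot: [0.989, 0.15, 0.002, 0.001]
force: [6.6, 1.4, 0.2]
finger_gap: 0.002
gripper_force: 3.7
```

Call:
{"method": "servo_tool", "body": {
  "rows": [
    [[0, 0, 0, -0.0007, 0, 0, -1], [0, 0, 0, 0, 0, 0, -1]]
  ]
}}

```text
t: 24.0
tcp_pos: [0.6038, -0.1788, 0.05]
tool_rot: [0.989, 0.15, 0.003, 0.001]
force: [7.9, 3.8, -0.6]
finger_gap: 0.001
gripper_force: 4.2
```

Call:
{"method": "servo_tool", "body": {
  "rows": [
    [[0, 0, 0, -0.0007, 0, 0, -1], [0, 0, 0, 0, 0, 0, -1]]
  ]
}}

```text
t: 24.17
tcp_pos: [0.6034, -0.1789, 0.05]
tool_rot: [0.989, 0.15, 0.003, 0.001]
force: [7.4, 3.3, 0.2]
finger_gap: -0.003
gripper_force: 4.6
```

Call:
{"method": "servo_tool", "body": {
  "rows": [
    [[0, 0, 0, -0.0007, 0, 0, -1], [0, 0, 0, 0, 0, 0, -1]]
  ]
}}

```text
t: 24.33
tcp_pos: [0.6031, -0.1791, 0.0501]
tool_rot: [0.989, 0.15, 0.003, 0.001]
force: [9.6, 3.9, -0.3]
finger_gap: -0.001
gripper_force: 4.9
```

Call:
{"method": "servo_tool", "body": {
  "rows": [
    [[0, 0, 0, -0.0007, 0, 0, -1], [0, 0, 0, 0, 0, 0, -1]]
  ]
}}

```text
t: 24.5
tcp_pos: [0.6023, -0.1793, 0.0499]
tool_rot: [0.989, 0.15, 0.003, 0.001]
force: [9.0, 4.2, -0.8]
finger_gap: -0.002
gripper_force: 4.9
```

Call:
{"method": "servo_tool", "body": {
  "rows": [
    [[0, 0, 0, -0.0006, 0, 0, -1], [0, 0, 0, 0, 0, 0, -1]]
  ]
}}

```text
t: 24.67
tcp_pos: [0.6018, -0.1794, 0.0498]
tool_rot: [0.989, 0.15, 0.003, 0.001]
force: [9.5, 3.9, -1.3]
finger_gap: -0.001
gripper_force: 5.0
```

Call:
{"method": "servo_tool", "body": {
  "rows": [
    [[0, 0, 0, -0.0006, 0, 0, -1], [0, 0, 0, 0, 0, 0, -1]]
  ]
}}

```text
t: 24.83
tcp_pos: [0.6005, -0.1796, 0.0495]
tool_rot: [0.989, 0.15, 0.003, 0.001]
force: [6.4, 3.1, -3.5]
finger_gap: 0.002
gripper_force: 3.8
```

Call:
{"method": "servo_tool", "body": {
  "rows": [
    [[0, 0, 0, -0.0006, 0, 0, -1], [0, 0, 0, 0, 0, 0, -1]]
  ]
}}

```text
t: 25.0
tcp_pos: [0.5997, -0.18, 0.0495]
tool_rot: [0.989, 0.15, 0.002, 0.001]
force: [8.4, 2.3, -2.0]
finger_gap: -0.003
gripper_force: 4.3
```

Call:
{"method": "servo_tool", "body": {
  "rows": [
    [[0, 0, 0, -0.0006, 0, 0, -1], [0, 0, 0, 0, 0, 0, -1]]
  ]
}}

```text
t: 25.17
tcp_pos: [0.5997, -0.1801, 0.0497]
tool_rot: [0.989, 0.15, 0.003, 0.001]
force: [9.6, 3.1, -1.8]
finger_gap: -0.003
gripper_force: 4.7
```

Call:
{"method": "servo_tool", "body": {
  "rows": [
    [[0, 0, 0, -0.0007, 0, 0, -1], [0, 0, 0, 0, 0, 0, -1]]
  ]
}}

```text
t: 25.33
tcp_pos: [0.5996, -0.1802, 0.0498]
tool_rot: [0.989, 0.15, 0.004, 0.001]
force: [8.8, 3.6, -3.1]
finger_gap: -0.0
gripper_force: 5.3
```

Call:
{"method": "servo_tool", "body": {
  "rows": [
    [[0, 0, 0, -0.0007, 0, 0, -1], [0, 0, 0, 0, 0, 0, -1]]
  ]
}}

```text
t: 25.5
tcp_pos: [0.5995, -0.1803, 0.05]
tool_rot: [0.989, 0.15, 0.004, 0.001]
force: [10.6, 5.6, -2.6]
finger_gap: 0.002
gripper_force: 5.9
```

Third clip is home. Now the opposite (-x) clip.

Call:
{"method": "servo_tool", "body": {
  "rows": [
    [[0, 0, 0, 0.01, 0, 0, -1], [0, 0, 0, 0, 0, -0.04, -1], [0, 0, 0, 0, 0, -0.04, -1], [0, 0, 0, -0.039, 0, 0, -1], [0, 0, 0, -0.039, 0, 0, -1], [0, 0, 0, -0.039, 0, 0, -1], [0, 0, 0, -0.039, 0, 0, -1], [0, 0, 0, 0, 0, 0, -1]]
  ]
}}

```text
t: 26.17
tcp_pos: [0.4474, -0.2224, 0.1284]
tool_rot: [0.989, 0.149, -0.006, -0.004]
force: [-0.6, 0.5, -0.5]
finger_gap: -0.001
gripper_force: 0.0
```

Call:
{"method": "servo_tool", "body": {
  "rows": [
    [[0, 0, 0, 0, 0, 0.014, -1], [0, 0, 0, 0, 0, 0.014, -1], [0, 0, 0, 0, 0, 0.006, -1], [0, 0, 0, 0, 0, 0.006, -1], [0, 0, 0, 0, 0, 0.006, -1], [0, 0, 0, 0, 0, 0.006, -1]]
  ]
}}

```text
t: 26.67
tcp_pos: [0.4564, -0.224, 0.0771]
tool_rot: [0.989, 0.151, -0.0, -0.0]
force: [-0.1, 0.0, 1.2]
finger_gap: -0.001
gripper_force: 0.3
```

Call:
{"method": "servo_tool", "body": {
  "rows": [
    [[0, 0, 0, 0, 0, 0.006, -1], [0, 0, 0, 0, 0, 0.006, -1], [0, 0, 0, 0, 0, 0.006, -1], [0, 0, 0, 0, 0, 0.006, -1], [0, 0, 0, 0, 0, 0.004, -1], [0, 0, 0, 0, 0, 0, -1]]
  ]
}}

```text
t: 27.17
tcp_pos: [0.456, -0.2239, 0.0486]
tool_rot: [0.989, 0.151, -0.001, -0.001]
force: [0.1, 0.6, 0.0]
finger_gap: 0.002
gripper_force: 0.0
```

Call:
{"method": "servo_tool", "body": {
  "rows": [
    [[0, 0, 0, 0.002, 0, 0, -1], [0, 0, 0, 0.001, 0, 0, -1], [0, 0, 0, 0.001, 0, 0, -1], [0, 0, 0, 0, 0, 0, -1]]
  ]
}}

```text
t: 27.5
tcp_pos: [0.4606, -0.2231, 0.0498]
tool_rot: [0.989, 0.151, 0.0, 0.0]
force: [0.7, -1.2, 1.0]
finger_gap: -0.004
gripper_force: 0.0
```

Call:
{"method": "servo_tool", "body": {
  "rows": [
    [[0, 0, 0, 0.001, 0, 0, -1], [0, 0, 0, 0.001, 0, 0, -1], [0, 0, 0, 0.001, 0, 0, -1], [0, 0, 0, 0, 0, 0, -1]]
  ]
}}

```text
t: 27.83
tcp_pos: [0.4629, -0.2221, 0.0496]
tool_rot: [0.989, 0.151, -0.0, -0.0]
force: [-3.2, -2.2, 1.2]
finger_gap: -0.001
gripper_force: 1.4
```

Call:
{"method": "servo_tool", "body": {
  "rows": [
    [[0, 0, 0, 0.001, 0, 0, -1], [0, 0, 0, 0.001, 0, 0, -1], [0, 0, 0, 0, 0, 0, -1]]
  ]
}}

```text
t: 28.08
tcp_pos: [0.465, -0.2215, 0.0495]
tool_rot: [0.989, 0.151, -0.0, -0.0]
force: [-1.8, -1.3, 0.3]
finger_gap: -0.001
gripper_force: 1.4
```

Call:
{"method": "servo_tool", "body": {
  "rows": [
    [[0, 0, 0, 0.001, 0, 0, -1], [0, 0, 0, 0.001, 0, 0, -1], [0, 0, 0, 0, 0, 0, -1]]
  ]
}}

```text
t: 28.33
tcp_pos: [0.4671, -0.2208, 0.0495]
tool_rot: [0.989, 0.151, 0.0, -0.0]
force: [-1.7, -2.0, 1.4]
finger_gap: 0.0
gripper_force: 1.3
```

Call:
{"method": "servo_tool", "body": {
  "rows": [
    [[0, 0, 0, 0.001, 0, 0, -1], [0, 0, 0, 0.001, 0, 0, -1], [0, 0, 0, 0, 0, 0, -1]]
  ]
}}

```text
t: 28.58
tcp_pos: [0.4683, -0.2202, 0.0494]
tool_rot: [0.989, 0.151, -0.001, -0.0]
force: [-3.7, -3.2, 0.2]
finger_gap: 0.0
gripper_force: 2.5
```

Call:
{"method": "servo_tool", "body": {
  "rows": [
    [[0, 0, 0, 0.001, 0, 0, -1], [0, 0, 0, 0, 0, 0, -1]]
  ]
}}

```text
t: 28.75
tcp_pos: [0.4688, -0.22, 0.0493]
tool_rot: [0.989, 0.151, -0.001, -0.0]
force: [-5.2, -3.3, 0.3]
finger_gap: 0.004
gripper_force: 3.0
```

Call:
{"method": "servo_tool", "body": {
  "rows": [
    [[0, 0, 0, 0.001, 0, 0, -1], [0, 0, 0, 0, 0, 0, -1]]
  ]
}}

```text
t: 28.92
tcp_pos: [0.4694, -0.2196, 0.0492]
tool_rot: [0.989, 0.151, -0.001, -0.001]
force: [-5.7, -3.5, 0.3]
finger_gap: 0.002
gripper_force: 3.5
```

Call:
{"method": "servo_tool", "body": {
  "rows": [
    [[0, 0, 0, 0.0007, 0, 0, -1], [0, 0, 0, 0, 0, 0, -1]]
  ]
}}

```text
t: 29.08
tcp_pos: [0.4698, -0.2194, 0.0492]
tool_rot: [0.989, 0.151, -0.002, -0.001]
force: [-5.9, -4.7, -0.2]
finger_gap: -0.001
gripper_force: 3.9
```

Call:
{"method": "servo_tool", "body": {
  "rows": [
    [[0, 0, 0, 0.0007, 0, 0, -1], [0, 0, 0, 0, 0, 0, -1]]
  ]
}}

```text
t: 29.25
tcp_pos: [0.4706, -0.2193, 0.0491]
tool_rot: [0.989, 0.151, -0.002, -0.001]
force: [-6.3, -4.0, -1.5]
finger_gap: -0.004
gripper_force: 3.6
```

Call:
{"method": "servo_tool", "body": {
  "rows": [
    [[0, 0, 0, 0.0007, 0, 0, -1], [0, 0, 0, 0, 0, 0, -1]]
  ]
}}

```text
t: 29.42
tcp_pos: [0.4714, -0.2189, 0.049]
tool_rot: [0.989, 0.151, -0.001, -0.001]
force: [-4.7, -3.9, -2.0]
finger_gap: 0.001
gripper_force: 3.1
```

Call:
{"method": "servo_tool", "body": {
  "rows": [
    [[0, 0, 0, 0.0007, 0, 0, -1], [0, 0, 0, 0, 0, 0, -1]]
  ]
}}

```text
t: 29.58
tcp_pos: [0.4732, -0.2186, 0.0491]
tool_rot: [0.989, 0.15, -0.0, -0.0]
force: [0.5, -0.2, -0.7]
finger_gap: 0.0
gripper_force: 0.0
```

Call:
{"method": "servo_tool", "body": {
  "rows": [
    [[0, 0, 0, 0.0007, 0, 0, -1], [0, 0, 0, 0, 0, 0, -1]]
  ]
}}

```text
t: 29.75
tcp_pos: [0.4741, -0.2185, 0.0495]
tool_rot: [0.989, 0.151, -0.0, -0.0]
force: [-2.9, -1.9, -0.6]
finger_gap: -0.001
gripper_force: 1.4
```

Call:
{"method": "servo_tool", "body": {
  "rows": [
    [[0, 0, 0, 0.0007, 0, 0, -1], [0, 0, 0, 0, 0, 0, -1]]
  ]
}}

```text
t: 29.92
tcp_pos: [0.4742, -0.2184, 0.0495]
tool_rot: [0.989, 0.151, -0.001, -0.0]
force: [-4.2, -1.7, 0.1]
finger_gap: -0.001
gripper_force: 2.4
```

Call:
{"method": "servo_tool", "body": {
  "rows": [
    [[0, 0, 0, 0.0007, 0, 0, -1], [0, 0, 0, 0, 0, 0, -1]]
  ]
}}

```text
t: 30.08
tcp_pos: [0.4744, -0.2182, 0.0495]
tool_rot: [0.989, 0.151, -0.001, -0.0]
force: [-5.1, -3.3, 1.8]
finger_gap: 0.001
gripper_force: 3.3
```

All four have snapped. The finger spacing agrees too: half-width about 9.4 mm on x and 9.1 mm on y, with both pairs at their stops. Retreat.

Call:
{"method": "servo_tool", "body": {
  "rows": [
    [[0, 0, 0, -0.012, 0, 0, -1], [0, 0, 0, 0, 0, -0.04, -1], [0, 0, 0, 0, 0, -0.04, -1], [0, 0, 0, 0, 0, -0.04, -1], [0, 0, 0, 0, 0, -0.02, -1], [0, 0, 0, 0, 0, 0, -1], [0, 0, 0, 0, 0, 0, -1]]
  ]
}}

```text
t: 30.67
tcp_pos: [0.4648, -0.2223, 0.191]
tool_rot: [0.989, 0.151, 0.002, 0.002]
force: [-0.5, 0.9, -0.4]
finger_gap: 0.002
gripper_force: 0.0
```

```bash
python3 - <<'E'
from h import *
s=manip.sense();print(s["t"],s["tcp_pos"],s["force"])
# orange well outside the plate outline would mean a clip sprang up: count in the side picture
b=cv2.cvtColor(manip.snapshot("side")[90:210,240:350],cv2.COLOR_BGR2HSV);m=cv2.inRange(b,(5,150,120),(18,255,255))
n,l,st,c=cv2.connectedComponentsWithStats(m);print(st[1:].tolist())
print(manip.sign_off())
E
```

```text
30.6667 [ 0.46479399 -0.22234745  0.1910068 ] [-0.50828304  0.9300805  -0.36392997]
[[0, 28, 37, 28, 434], [18, 29, 1, 1, 1], [26, 31, 1, 1, 1], [0, 34, 3, 3, 6], [29, 47, 1, 1, 1], [60, 55, 12, 6, 28], [32, 58, 9, 9, 30], [71, 73, 9, 16, 69], [38, 80, 14, 13, 114]]
the job is handed in; nothing more can be done
None
```

The lid is on the case and all four clips were felt to snap home against their stops, with readings never above about 12 N; the job was handed in at 30.7 s without a final picture being viewed.

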